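Clamp the rack hub in the drill vise, set screw to the mark

TASK

The aluminium hub standing in the blue drill vise is to be drilled. Turn it on the vise bed so that its brass set screw points straight at the red mark on the fixed jaw, then turn the crank clockwise by its black knob until the sliding jaw clamps the hub tight in the middle of the V-groove with the screw still pointing at the mark. Leave the hub standing upright in the vise, and leave the mallet, compass, punch and screw organizer where they are.

Things in the scene. Friction and masses are not known exactly. Their poses are not given: they have to be found in the camera images.
- vise: Fixed blue drill vise along its own y. Origin: centre of underside; z up. Bed x +-55, y -182 to 102 mm, top 20 mm above bench. Fixed jaw at +y end: y 53 to 96, x +-55, top 55 mm above bench, with an upright 90 degree V-groove 44 wide, 22 deep, open to -y, bottom line at x 0, y 75. Gear housing under the crank: x +-35, y -170 to -100, top 62 mm above bench.
- mark (a point): Middle of the red mark, a stripe 5 by 18 mm along y on top of the fixed jaw, behind the middle of the V-groove (vise x 0, y 85, z 56 mm).
- seat (a point): Point on the bed where the hub's origin lies when the hub touches both walls of the V-groove (vise x 0, y 39.6, z 20 mm).
- jaw: Sliding jaw, a block 90 (x) by 30 (y) mm, top 55 mm above bench, flat steel face looking to vise +y. Axes as the vise; origin under the face at bench height. It slides along vise y, 9 mm per radian of the crank.
- jaw_face (a point): Centre of the sliding jaw's steel face, 37.5 mm above the bench. At crank 0 it is at vise y = -32 mm; it meets a hub seated in the V at y = 14.6 mm.
- crank (a joint): Crank angle (rad), 0 to 6.6, grows clockwise seen from above as the jaw closes. The crank arm points along vise -y at 0, -x at pi/2, +y at pi. It meets the hub seated in the V at about 5.2. It stays where it is left (friction 0.3 N m, 6 N at the knob).
- crank_axis (a point): Point on the crank's upright axis, 65 mm above the bench (vise x 0, y -135 mm).
- knob (a point): Middle of the black upright crank knob (a sleeve that spins freely on its pin), 22 mm diameter, from 74 to 124 mm above the bench (this point: 99), 50 mm from the crank's axis. The steel crank arm below it has its top at 74 mm.
- hub: Loose aluminium hub standing on the vise bed: upright cylinder, 50 mm diameter, 70 mm tall, 0.3 kg; top 90 mm above the bench, its upper 35 mm clear above the jaws, where it can be grasped from above. Origin: centre of the underside; z up; +y points to its set screw. A red stripe on its top runs from the dark bore towards the screw.
- screw_tip (a point): Outer end of the brass set screw's head (12 mm diameter) that sticks out 9 mm from the hub's side; 34 mm from the hub's axis and 58 mm above the hub's underside.
- mallet: Bystander: green rubber mallet lying on the bench; head 64 mm diameter, 100 mm long; light wooden handle 270 mm long pointing to its -x. Origin: bench under the head.
- compass: Bystander: steel compass lying flat, 160 mm long, up to 12 mm high. Origin: under its hinge, legs to its -x.
- punch: Bystander: steel nail punch, 140 mm long, 12 mm thick, lying along its x. Origin: under its middle.
- organizer: Bystander: clear acrylic screw organizer with sliding lids, 100 (x) by 220 (y) mm, 60 mm high, beyond the vise. Origin: centre of the underside.
Mind the look-alikes: they are no part of the job. Several things have the shape of the hub; the one meant has the colours described above.

How it is judged:
On the way:
1. the set screw points at the red mark while the sliding jaw does not yet press on the hub (angle between the y axis of hub and the y axis of vise, either way round below 0.17 rad and y of screw_tip in the frame of vise above 0.045 m and not (contact force between jaw and hub above 0.5 N)), for 0.2 s.
At the end, for the whole second after the job is handed in: The hub stands upright (within 0.06 rad) and still on the vise bed, within 5 mm of its seat in the V-groove, its set screw pointing at the mark within 0.17 rad (10 degrees), and the sliding jaw presses on it with more than 5 N (angle between the y axis of hub and the y axis of vise, either way round below 0.17 rad and y of screw_tip in the frame of vise above 0.045 m and contact force between jaw and hub above 5 N and horizontal distance between hub and seat below 0.005 m and z of hub in the frame of vise between 0.015 and 0.026 m and angle between hub's own z axis and vertical below 0.06 rad and linear speed of hub below 0.02 m/s); the robot touches nothing.
It fails at once if a bystander (mallet, compass, punch or organizer) is moved more than 25 mm (distance of any of mallet, compass, punch, organizer from where it was at the start of the episode above 0.025 m).
It fails at once if the hub is knocked over or tipped more than 0.5 rad (angle between hub's own z axis and vertical above 0.5 rad).
It also fails if it takes over 64 s, if anything falls off the work surface, if the arm or the gripper's body presses on something with over 40 N, if the wrist force passes 120 N, or if a joint passes its speed limit or range.

ROBOT

A 7-joint arm with a two-finger parallel gripper is mounted at the origin on the work surface. World frame = base frame: x ahead of the robot, y to its left, z up, the work surface at z = 0. Lengths are in m, angles in rad, forces in N, time in s.
With the tool pointing down it reaches from about 0.425 to 0.825 m from the base axis. Payload 3.6 kg.
Tool frame: the origin (TCP) lies at the very end of the fingers, on their centre line; the grasp point (between the pads) lies 19 mm behind it; z points along the fingers, y is the line along which they close (so a half turn about z gives the same grasp; the last joint's range is limited). The gripper opens to 85 mm and grips with 20 to 120 N. Pads are 22 mm wide; open, the fingers measure 114 mm over their backs; the gripper's body (76 mm by 85 mm) begins 54 mm behind the grasp point. The pads swing forward as they close: fully open they stand 13 mm farther back than shut.
Start: joints at [1.087, 0.615, -0.013, 1.423, 0.008, 1.103, -0.04], TCP at [0.287, -0.583, 0.205] pointing down, gripper open.
Joint ranges: [-3.12, 3.12], [-0.3, 2.06], [-1.34, 1.32], [0.26, 2.42], [-1.36, 4.5], [0.01, 1.98], [-2.84, 2.84]. Speed limits (rad/s): [2.79, 2.79, 3.14, 3.14, 3.14, 3.14, 3.14].

INTERFACE

Orientations are given as a unit quaternion [x, y, z, w].
In Python, from plant import monitor, viewer, r gives the robot as it stands.
- The arm moves only by the shell command python3 -m creep 'ROWS' [OPENING] [FORCE]. ROWS is JSON, a list that holds one entry, the list of rows, each a list of 4 numbers: the shift along the tool's x, y, z in cm, then the turn about the tool's z in degrees. In form: [[[x, y, z, twist], ...]]. A call has 1 to 20 rows; each row shifts and turns the commanded pose from where the row before left it, along the tool's axes as they then stand; what a row does not reach is not made up. A row lasts 1/8 s, in which the tool goes at most 62.5 mm and 10.7 degrees, less where a joint would pass 70% of its speed; a pose out of reach is approached as far as the arm can. A call with a gripper value outside its range is refused whole. OPENING is the closure, from -1 (fully open) to 1 (shut), set as the call begins (- or left out, the last holds). The fingers move at their own pace and stop on an object; FORCE is the grip in N (left out, the last holds). Time passes only in rows, so rows that do not move let the fingers close. It gives the time, the measured TCP pose, the force, the opening and the grip force at its end, in the units of the state.
- monitor.get_state(): the state, without advancing time (a new reading comes with each control period).
- viewer.read_camera(name): name is "side" or "top"; returns the picture (384x512x3 uint8, red, green, blue); there is no depth.
- viewer.camera_info(name): a dict with "vfov" (degrees; the focal length in pixels is half the picture's height over the tangent of half this angle, whatever the lens; pixels are square), "cx", "cy" (the principal point, pixels), "R" (3x3) and "t" (3): a world point X has camera coordinates R X + t. Camera axes: x right, y down, z forward; pixel columns grow to the right and rows downward; lengths in m; the calibration is good to about 2 mm. A picture is of the moment at which its call begins. camera_info takes no time and is no camera call.
- r.sign_off(): hands the job in; it is judged then, once.
The state is a dict: "t": time; "joints": joint angles; "qd": joint speeds; "effort": joint torques, N m; "ee_pos": TCP position; "tool_rot": TCP orientation; "ft_force": force on the tool from outside, world axes, zero at the start; "ft_torque": the same for the moment, N m; "opening": finger opening in m; "grip_force": force on a finger pad.
Only numpy, scipy, OpenCV 4.12 (cv2) and the standard library are available. Lean on these libraries where they do the work, as an engineer would, in place of code of your own. Each camera call takes 0.05 s, during which the arm holds its last target. There are 200 camera calls.

## Working session

There is one attempt and no reset: what is moved stays moved. The work goes in short steps, Python scripts to look and compute and a shell command to move; the robot and the scene stay as the last step left them, time stands still between calls to the robot, and variables do not carry over. Pictures are saved under pics/ and viewed, at most 10 in all, crops included, and the job is handed in when it is done.

```bash
ls; mkdir -p pics; python3 - <<'E'
from plant import monitor, viewer, r
import cv2, numpy as np
for n in("top","side"):
    im=viewer.read_camera(n); cv2.imwrite(f"pics/{n}0.png",im[:,:,::-1]); i=viewer.camera_info(n); print(n,i)
print(monitor.get_state())
E
```

```text
pics
top {'vfov': 55.05698397631128, 'cx': 254.14135081357736, 'cy': 192.95996960875837, 'R': array([[ 0.01378051, -0.99989726, -0.00394597],
       [-0.99836419, -0.01354017, -0.0555482 ],
       [ 0.05548907,  0.004705  , -0.99844821]]), 't': array([0.00321241, 0.55832831, 1.30132279])}
side {'vfov': 54.805095724554775, 'cx': 249.48777612182312, 'cy': 189.09371955823315, 'R': array([[-0.82673571, -0.56213871, -0.02254188],
       [-0.35003515,  0.54533723, -0.7616316 ],
       [ 0.44043553, -0.6217776 , -0.64761807]]), 't': array([0.49568497, 0.25118407, 0.77056873])}
{'t': 0.1, 'joints': array([ 1.08752106,  0.61584384, -0.01262478,  1.4247423 ,  0.00810052,
        1.10338381, -0.0404004 ]), 'qd': array([ 0.00089195, -0.00075415,  0.00011134, -0.00629829,  0.00038218,
        0.00098192, -0.00053055]), 'effort': array([ 2.04973025e-03, -4.70380962e+01,  2.60721864e-01, -1.71569413e+01,
        1.01532412e-02,  5.88043287e-03, -1.99896164e-05]), 'ee_pos': array([ 0.28637251, -0.58268717,  0.20423896]), 'tool_rot': array([ 9.74023891e-01,  2.26442279e-01, -2.75446105e-04, -1.13055376e-03]), 'ft_force': array([-0.39203673,  0.64209086, -0.32013087]), 'ft_torque': array([-0.01165137, -0.02683279,  0.04260599]), 'grip_force': 0.0, 'opening': 0.08539851326494362}
```

View pics/top0.png

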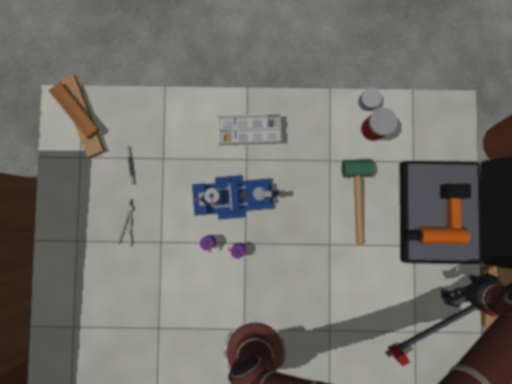

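View pics/side0.png

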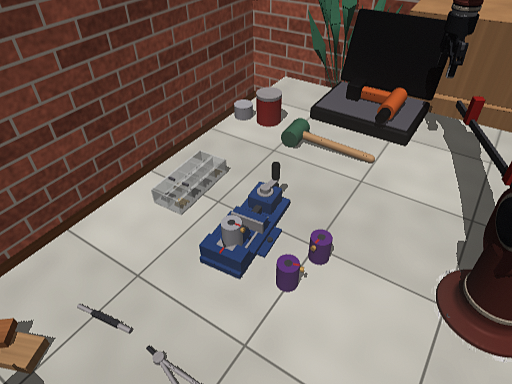

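The top view shows the vise at about (235,197), with the hub at (210,197) and the crank at (262,193). In the side view the hub is at (232,232) and the knob at (276,170). I'll zoom in on both.

```bash
python3 - <<'E'
import cv2, numpy as np
a=cv2.imread("pics/top0.png")[165:230,180:305]; b=cv2.imread("pics/side0.png")[155:280,190:300]
a=cv2.resize(a,None,fx=6,fy=6,interpolation=cv2.INTER_CUBIC)[:, :750]
b=cv2.resize(b,None,fx=4.5,fy=4.5,interpolation=cv2.INTER_CUBIC)
cv2.imwrite("pics/a.png",a);cv2.imwrite("pics/b.png",b)
E
```

```text
(no output)
```

View pics/a.png

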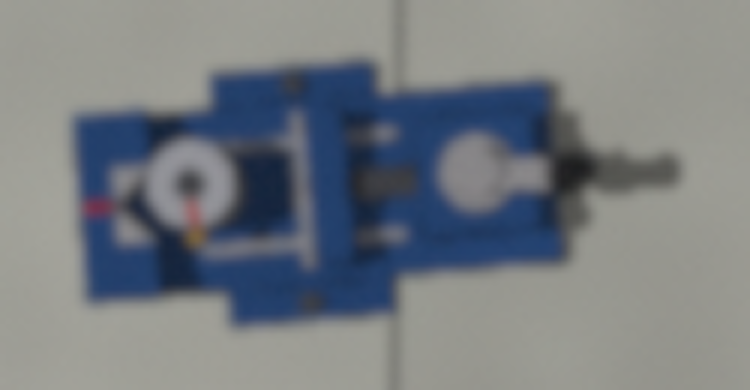

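View pics/b.png

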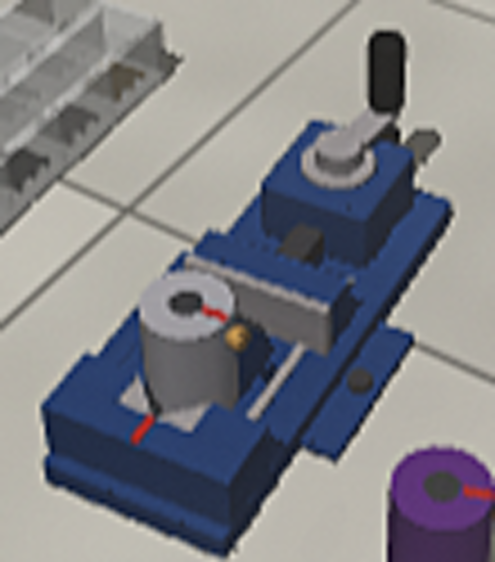

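The crops show the mark at top px (196,200), bore (211.5,195.5), crank hub (259,194) and screw (212.7,205). The crank is at about 0, with its arm towards -y. Now I'll triangulate.

```bash
cat > h.py <<'E'
from plant import monitor, viewer, r
import cv2, numpy as np
def ray(n,p):
    i=viewer.camera_info(n); f=192/np.tan(np.radians(i["vfov"])/2)
    d=i["R"].T@np.array([(p[0]-i["cx"])/f,(p[1]-i["cy"])/f,1]); return -i["R"].T@i["t"],d
def onz(n,p,z):
    c,d=ray(n,p); return c+d*(z-c[2])/d[2]
def tri(a,b):
    A=np.zeros((3,3));B=np.zeros(3);L=[ray("top",a),ray("side",b)]
    for c,d in L:
        d=d/np.linalg.norm(d);P=np.eye(3)-np.outer(d,d);A+=P;B+=P@c
    return np.linalg.solve(A,B)
E
python3 - <<'E'
from h import *
np.set_printoptions(precision=4,suppress=True)
for n,a,b,z in [("mark",(196.2,199.7),(222.2,250.3),.056),("bore",(211.5,195.5),(231.3,222.1),.09),("axis",(259.2,193.7),(265.6,188.3),.075),("screw",(212.7,205),(242.7,229.7),.078)]:
    print(n,onz("top",a,z),onz("side",b,z),tri(a,b))
print("knobtop",onz("side",(276,163.9),.124),onz("side",(275.3,178.5),.074))
im=viewer.read_camera("top").astype(int);R,G,B=im[...,0],im[...,1],im[...,2]
m=((B-R>35)&(B-G>15)).astype(np.uint8); m[:,:185]=0;m[:,290:]=0;m[:165]=0;m[225:]=0
print(cv2.minAreaRect(cv2.findNonZero(m)))
E
```

```text
mark [0.5299 0.211  0.056 ] [0.5293 0.2108 0.056 ] [0.5296 0.2108 0.0558]
bore [0.5436 0.1542 0.09  ] [0.5434 0.1538 0.09  ] [0.5434 0.154  0.0902]
axis [ 0.5526 -0.0067  0.075 ] [ 0.5507 -0.0062  0.075 ] [ 0.5521 -0.0071  0.0738]
screw [0.5119 0.1509 0.078 ] [0.5143 0.15   0.078 ] [0.5125 0.1511 0.0799]
knobtop [ 0.5499 -0.055   0.124 ] [ 0.5512 -0.0559  0.074 ]
((232.59837341308594, 196.5819854736328), (41.10322570800781, 78.9471664428711), 84.80557250976562)
```

```bash
python3 -m creep '[[[1.4,-1.35,0,0],[2.8,-2.75,0,0],[2.8,-2.75,0,0],[2.8,-2.75,0,0],[2.8,-2.75,0,0],[2.8,-2.75,0,0],[2.8,-2.75,0,0],[2.8,-2.75,0,0],[2.8,-2.75,0,0],[2.8,-2.75,0,0],[2.8,-2.75,0,0],[2.8,-2.75,0,0],[2.8,-2.75,0,0],[2.8,-2.75,0,0],[2.8,-2.75,0,0],[2.8,-2.75,0,0],[2.8,-2.75,0,0],[2.8,-2.75,0,0],[2.8,-2.7,0,0],[2.8,-2.7,0,0]]]' -1
python3 -m creep '[[[1.0,-1.0,0,-5],[0,0,0,-10],[0,0,0,-10],[0,0,0,-10],[0,0,0,-10],[0,0,0,-10],[0,0,0,-10],[0,0,0,-10],[0,0,0,-10],[0,0,0,-10],[0,0,0,-10],[0,0,0,-10],[0,0,0,-10],[0,0,0,-10],[0,0,0,-10],[0,0,0,-10],[0,0,0,-4],[0,0,0,0],[0,0,0,0]]]'
cat >> h.py <<'E'
from scipy.spatial.transform import Rotation as Ro
def rel(w):
    s=monitor.get_state();M=Ro.from_quat(s["tool_rot"]).as_matrix();y=np.degrees(np.arctan2(M[1,1],M[0,1]))
    print("t",round(s["t"],2),"pos",s["ee_pos"].round(4),"yaw_y",y.round(1),"tilt",np.degrees(np.arccos(-M[2,2])).round(2),"dtool_cm",(M.T@(np.array(w)-s["ee_pos"])*100).round(2),"F",s["ft_force"].round(1),"open",round(s["opening"],4),"grip",s["grip_force"],"q",s["joints"].round(2))
E
python3 -c "
from h import *
rel([.5434,.154,.062])"
```

```text
t: 2.65
ee_pos: [0.5409, 0.1387, 0.2051]
tool_rot: [0.974, 0.226, -0.0, 0.0]
ft_force: [0.5, -0.7, -0.2]
opening: 0.0854
grip_force: 0.0
t: 5.03
ee_pos: [0.5452, 0.1509, 0.2052]
tool_rot: [-0.045, 0.999, -0.0, -0.0]
ft_force: [-0.5, 0.7, 0.3]
opening: 0.0854
grip_force: 0.0
t 5.03 pos [0.5452 0.1509 0.2052] yaw_y 95.1 tilt 0.02 dtool_cm [ 0.15  0.33 14.32] F [-0.5  0.7  0.3] open 0.0854 grip 0.0 q [ 0.23  0.62 -0.9   1.66  0.53  1.12  0.85]
```

```bash
python3 -m creep '[[[0.15,0.33,1.3,0],[0,0,2,0],[0,0,2,0],[0,0,2,0],[0,0,2,0],[0,0,2,0],[0,0,1.5,0],[0,0,1,0],[0,0,0.5,0],[0,0,0,0]]]'
python3 -c "
from h import *
rel([.5434,.154,.062]); cv2.imwrite('pics/s1.png',cv2.resize(viewer.read_camera('side')[155:280,170:310,::-1],None,fx=4.5,fy=4.5,interpolation=cv2.INTER_CUBIC))"
```

```text
t: 6.28
ee_pos: [0.5436, 0.1543, 0.0623]
tool_rot: [-0.045, 0.999, 0.0, 0.0]
ft_force: [-0.2, -0.1, -0.6]
opening: 0.086
grip_force: 0.0
t 6.28 pos [0.5436 0.1543 0.0623] yaw_y 95.2 tilt 0.01 dtool_cm [ 0.02 -0.03  0.03] F [-0.2 -0.1 -0.6] open 0.086 grip 0.0 q [ 0.15  0.78 -0.76  1.81  0.71  0.85  0.69]
```

View pics/s1.png

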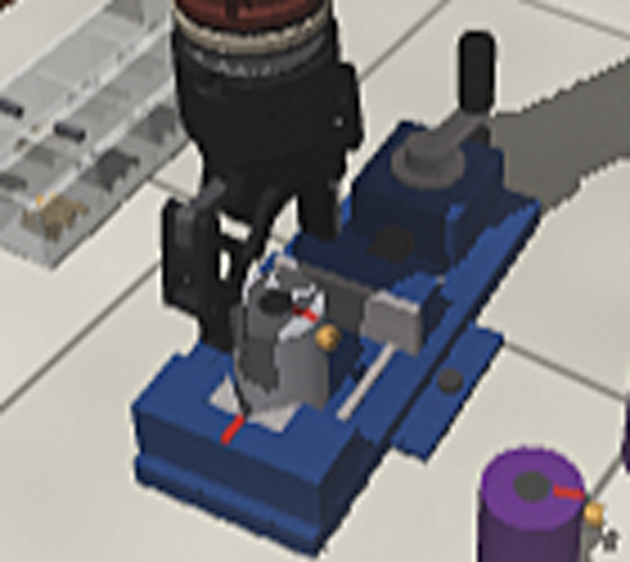

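The fingers straddle the hub, with the screw at about (328,335) in the crop, clear of both pads. Now I'll close.

```bash
python3 -m creep '[[[0,0,0,0],[0,0,0,0],[0,0,0,0],[0,0,0,0],[0,0,0,0],[0,0,0,0],[0,0,0,0],[0,0,0,0]]]' 1 30
```

```text
t: 7.32
ee_pos: [0.5451, 0.155, 0.0642]
tool_rot: [-0.045, 0.999, 0.001, 0.002]
ft_force: [-1.4, -1.5, 8.1]
opening: -0.0001
grip_force: 3.5
```

```bash

python3 -c "
from h import *
rel([.5434,.154,.062]); a=viewer.read_camera('side')[155:280,170:310,::-1];b=viewer.read_camera('top')[150:275,180:320,::-1]
cv2.imwrite('pics/s2.png',cv2.resize(np.hstack([a,b]),None,fx=2.8,fy=2.8,interpolation=cv2.INTER_CUBIC))"
```

```text
t 7.33 pos [0.5451 0.155  0.0642] yaw_y 95.2 tilt 0.23 dtool_cm [ 0.18 -0.08  0.21] F [-1.4 -1.5  8.1] open -0.0001 grip 3.470278544991743 q [ 0.15  0.78 -0.77  1.81  0.71  0.85  0.69]
```

View pics/s2.png

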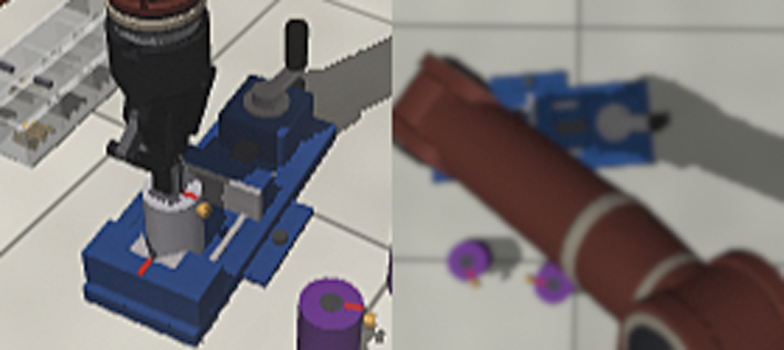

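```bash

cat >> h.py <<'E'
def proj(n,X):
    i=viewer.camera_info(n); f=192/np.tan(np.radians(i["vfov"])/2); c=i["R"]@np.array(X)+i["t"]; return (f*c[0]/c[2]+i["cx"],f*c[1]/c[2]+i["cy"])
def blobs(n,im,kind,roi):
    h=cv2.cvtColor(im,cv2.COLOR_RGB2HSV).astype(int);H,S,V=h[...,0],h[...,1],h[...,2]
    m={"red":((H<5)|(H>172))&(S>140)&(V>90),"gold":(H>12)&(H<26)&(S>110)&(V>90)}[kind].astype(np.uint8)
    M=np.zeros_like(m);x0,x1,y0,y1=roi;M[y0:y1,x0:x1]=m[y0:y1,x0:x1]
    k,_,st,c=cv2.connectedComponentsWithStats(M);return [(int(st[j,4]),c[j].round(1).tolist()) for j in range(1,k) if st[j,4]>2]
E
python3 - <<'E'
from h import *
s=monitor.get_state()
for n in("side",):
  for im in (cv2.imread("pics/side0.png")[:,:,::-1].copy(),viewer.read_camera("side")):
    print(blobs(n,im,"red",(195,260,200,275)),blobs(n,im,"gold",(195,260,200,275)))
for z in (.0642,.075,.09,.137): print(z,proj("side",[s["ee_pos"][0],s["ee_pos"][1],z]))
a=viewer.read_camera('side')[170:270,190:280,::-1]
cv2.imwrite('pics/s3.png',cv2.resize(a,None,fx=6,fy=6,interpolation=cv2.INTER_CUBIC))
E
```

```text
[(7, [236.9, 224.1]), (12, [221.2, 249.9])] [(18, [241.9, 229.3])]
[(5, [237.6, 224.4]), (12, [221.2, 249.9])] [(19, [242.1, 229.3])]
0.0642 (np.float64(231.03474612654776), np.float64(229.8439263371427))
0.075 (np.float64(230.78150117381708), np.float64(226.6540277687887))
0.09 (np.float64(230.422906368765), np.float64(222.13713200079627))
0.137 (np.float64(229.24466010318727), np.float64(207.29582505584943))
```

View pics/s3.png

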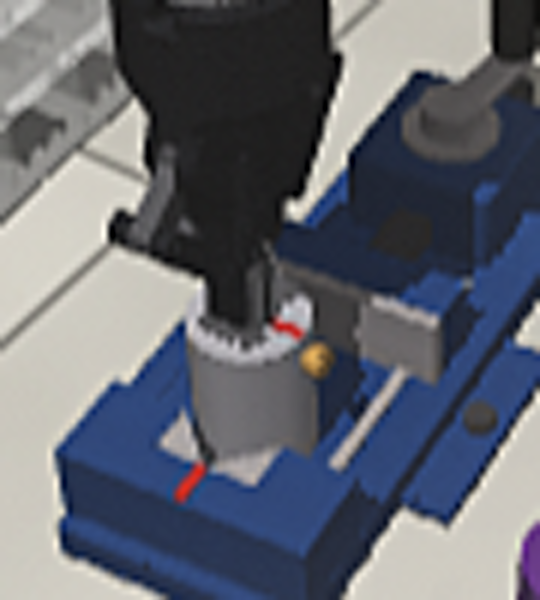

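The side view shows the shut fingers resting on the hub's top, with tips at about px (230,224). The real fingertips must be about 25 mm above the reported TCP. The hub hasn't moved. I'll lift, open, and go deeper while watching the force.

```bash
python3 -m creep '[[[0,0,-2,0],[0,0,-2,0],[0,0,0,0],[0,0,0,0],[0,0,0,0],[0,0,0,0],[0,0,0,0]]]' -1
python3 -m creep '[[[0,0,1.5,0],[0,0,1.5,0],[0,0,1.5,0],[0,0,1,0],[0,0,0.5,0],[0,0,0,0]]]'
python3 - <<'E'
from h import *
rel([.5434,.154,.062])
im=viewer.read_camera("side");print(blobs("side",im,"red",(195,260,200,275)),blobs("side",im,"gold",(195,260,200,275)))
cv2.imwrite('pics/s4.png',cv2.resize(im[170:270,190:280,::-1],None,fx=6,fy=6,interpolation=cv2.INTER_CUBIC))
E
```

```text
t: 8.4
ee_pos: [0.5433, 0.1542, 0.102]
tool_rot: [-0.045, 0.999, -0.0, -0.0]
ft_force: [0.2, -0.3, -0.9]
opening: 0.0852
grip_force: 0.0
t: 9.15
ee_pos: [0.5434, 0.1543, 0.0421]
tool_rot: [-0.045, 0.999, 0.0, -0.0]
ft_force: [0.9, 0.7, -0.4]
opening: 0.0854
grip_force: 0.0
t 9.15 pos [0.5434 0.1543 0.0421] yaw_y 95.2 tilt 0.02 dtool_cm [ 0.   -0.03 -1.99] F [ 0.9  0.7 -0.4] open 0.0854 grip 0.0 q [ 0.13  0.81 -0.74  1.82  0.74  0.81  0.67]
[(4, [238.0, 224.5]), (13, [221.3, 249.7])] [(19, [242.1, 229.3])]
```

View pics/s4.png

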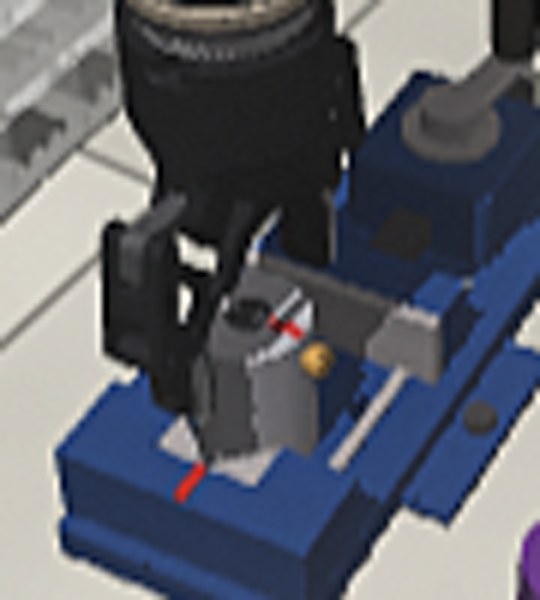

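The open fingertips are at crop (170,410), about 82 mm high, so the offset is confirmed. I'll lower another 13 mm and grip.

```bash
python3 -m creep '[[[0,0,0.7,0],[0,0,0.6,0],[0,0,0,0]]]'
python3 -m creep '[[[0,0,0,0],[0,0,0,0],[0,0,0,0],[0,0,0,0],[0,0,0,0],[0,0,0,0]]]' 1 30
python3 - <<'E'
from h import *
rel([.5434,.154,.029])
im=viewer.read_camera("side");print(blobs("side",im,"red",(195,260,200,275)),blobs("side",im,"gold",(195,260,200,275)))
E
```

```text
t: 9.57
ee_pos: [0.5431, 0.1539, 0.0287]
tool_rot: [-0.045, 0.999, -0.0, -0.001]
ft_force: [0.1, 0.2, -0.3]
opening: 0.0855
grip_force: 0.0
t: 10.32
ee_pos: [0.5437, 0.1541, 0.0297]
tool_rot: [-0.045, 0.999, -0.0, 0.0]
ft_force: [0.3, -1.4, 4.3]
opening: 0.0495
grip_force: 31.7
t 10.32 pos [0.5437 0.1541 0.0297] yaw_y 95.2 tilt 0.03 dtool_cm [ 0.03 -0.01  0.07] F [ 0.3 -1.4  4.3] open 0.0495 grip 31.687164902687073 q [ 0.12  0.82 -0.72  1.83  0.76  0.79  0.65]
[(3, [238.0, 224.7]), (12, [221.2, 249.9])] [(17, [241.9, 229.5])]
```

```bash
python3 -m creep '[[[0,0,-0.1,0],[0,0,0,5],[0,0,0,9],[0,0,0,9],[0,0,0,9],[0,0,0,9],[0,0,0,9],[0,0,0,9],[0,0,0,9],[0,0,0,9],[0,0,0,9],[0,0,0,4],[0,0,0,0],[0,0,0,0]]]'
python3 - <<'E'
from h import *
rel([.5342,.1656,.029])
im=viewer.read_camera("side");print(blobs("side",im,"red",(195,260,200,275)),blobs("side",im,"gold",(195,260,200,275)))
for p in blobs("side",im,"gold",(195,260,200,275)): print(onz("side",p[1],.078))
im=viewer.read_camera("top");print(blobs("top",im,"red",(180,240,170,230)),blobs("top",im,"gold",(180,240,170,230)))
E
```

```text
t: 12.12
ee_pos: [0.5429, 0.1543, 0.0298]
tool_rot: [0.674, 0.739, -0.0, -0.0]
ft_force: [-0.2, -0.1, -2.7]
opening: 0.0493
grip_force: 31.6
t 12.12 pos [0.5429 0.1543 0.0298] yaw_y 5.3 tilt 0.07 dtool_cm [ 1.2  -0.77  0.08] F [-0.2 -0.1 -2.7] open 0.0493 grip 31.64439082145691 q [-0.12  0.73 -0.31  1.84  0.36  0.63 -0.55]
[(8, [227.4, 227.0]), (13, [221.3, 249.7])] [(23, [224.7, 234.3])]
[0.54054626 0.1841208  0.078     ]
[] []
```

```bash
python3 -m creep '[[[0,-0.3,0,0],[0,-0.3,0,0],[0,-0.17,0,0],[0.3,0,0,0],[0.3,0,0,0],[0.3,0,0,0],[0.2,0,0,0],[0,0,0,0],[0,0,0,0]]]'
python3 -c "
from h import *
rel([.5342,.1656,.029])"
python3 -m creep '[[[0.1,0,0,0],[0,0,0,0],[0.1,0,0,0],[0,0,0,0],[0,0,0,0]]]'
python3 -c "
from h import *
rel([.5342,.1656,.029])"
```

```text
t: 13.35
ee_pos: [0.5348, 0.1644, 0.0303]
tool_rot: [0.675, 0.738, -0.0, -0.0]
ft_force: [0.2, -0.6, -3.5]
opening: 0.0495
grip_force: 31.7
t 13.35 pos [0.5348 0.1644 0.0303] yaw_y 5.2 tilt 0.01 dtool_cm [ 0.12 -0.05  0.13] F [ 0.2 -0.6 -3.5] open 0.0495 grip 31.66993796825409 q [-0.14  0.72 -0.31  1.85  0.35  0.62 -0.58]
t: 13.98
ee_pos: [0.5352, 0.1653, 0.0304]
tool_rot: [0.675, 0.738, -0.0, 0.001]
ft_force: [2.6, -3.2, -3.7]
opening: 0.0489
grip_force: 31.7
t 13.97 pos [0.5352 0.1653 0.0304] yaw_y 5.1 tilt 0.08 dtool_cm [ 0.03 -0.1   0.14] F [ 2.6 -3.2 -3.7] open 0.0489 grip 31.6838800907135 q [-0.15  0.72 -0.31  1.85  0.35  0.62 -0.58]
```

```bash
python3 -m creep '[[[0,0.1,0,0],[0,0.05,0,0],[-0.05,0,0.05,0],[0,0,0.1,0],[0,0,0,0],[0,0,0,0]]]'
python3 -c "
from h import *
rel([.5342,.1656,.029])"
python3 -m creep '[[[0,0,0,0],[0,0,0,0],[0,0,0,0],[0,0,0,0],[0,0,0,0]]]' -1
python3 -m creep '[[[0,0,-1,0],[0,0,-2,0],[0,0,-4,0],[0,0,-5,0],[-2,0,0,0],[-3,0,0,0],[-3,0,0,0],[-3,0,0,0],[-3,0,0,0],[-3,0,0,0],[-3,0,0,0],[-2,0,0,0],[0,0,0,0],[0,0,0,0]]]'
python3 - <<'E'
from h import *
rel([.557,-.057,.12])
im=viewer.read_camera("side");print(blobs("side",im,"red",(195,260,200,275)),g:=blobs("side",im,"gold",(195,260,200,275)))
print(onz("side",g[0][1],.078))
it=viewer.read_camera("top");print(blobs("top",it,"red",(180,240,170,230)),blobs("top",it,"gold",(180,240,170,230)))
a=np.zeros((500,800,3),np.uint8)
a[:,:395]=cv2.resize(im[165:265,201:280,::-1],(395,500),interpolation=cv2.INTER_CUBIC)
a[:,400:]=cv2.resize(it[160:260,180:260,::-1],(400,500),interpolation=cv2.INTER_CUBIC)
cv2.imwrite("pics/s5.png",a)
E
```

```text
t: 14.72
ee_pos: [0.5361, 0.1663, 0.0297]
tool_rot: [0.674, 0.738, 0.0, 0.0]
ft_force: [-1.0, -4.0, 5.0]
opening: 0.0492
grip_force: 32.4
t 14.72 pos [0.5361 0.1663 0.0297] yaw_y 5.2 tilt 0.02 dtool_cm [-0.06 -0.2   0.07] F [-1. -4.  5.] open 0.0492 grip 32.405378222465515 q [-0.15  0.73 -0.31  1.85  0.35  0.62 -0.58]
t: 15.35
ee_pos: [0.5362, 0.1662, 0.0288]
tool_rot: [0.674, 0.738, 0.0, -0.0]
ft_force: [-0.5, 0.3, -0.7]
opening: 0.0854
grip_force: 0.0
t: 17.1
ee_pos: [0.5558, -0.0513, 0.1488]
tool_rot: [0.674, 0.739, 0.0, -0.001]
ft_force: [0.2, 1.0, 0.2]
opening: 0.0853
grip_force: 0.0
t 17.1 pos [ 0.5558 -0.0513  0.1488] yaw_y 5.3 tilt 0.09 dtool_cm [-0.59  0.06  2.88] F [0.2 1.  0.2] open 0.0853 grip 0.0 q [ 0.31  0.56 -0.39  1.76  0.27  0.88 -0.11]
[(8, [226.5, 231.5]), (13, [221.3, 249.7])] [(21, [224.1, 238.8])]
[0.5334104  0.19577957 0.078     ]
[] []
```

View pics/s5.png

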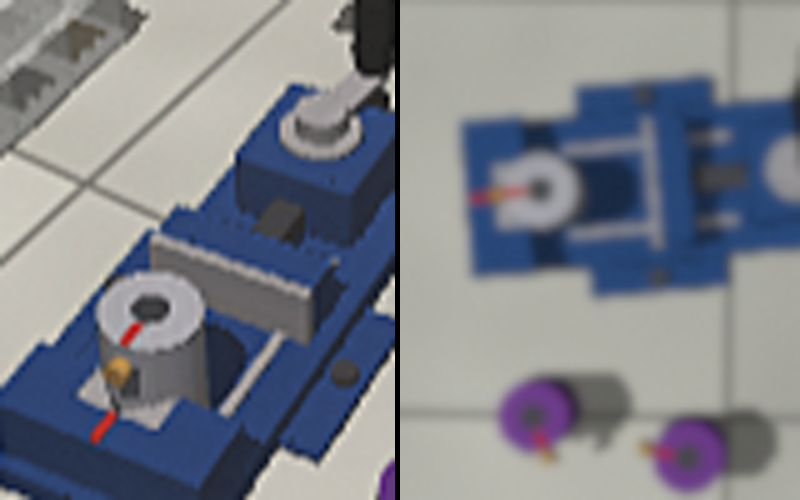

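The hub stands in the V with its stripe, the screw (side crop (117,372)) and the red mark (105,425) in line. In the top view they are collinear too, at row 195. Now the knob.

```bash
python3 -m creep '[[[-0.5,0,0,0],[0,0,1.5,0],[0,0,2,0],[0,0,2,0],[0,0,2,0],[0,0,1,0],[0,0,1,0],[0,0,0,0]]]'
python3 -m creep '[[[0,0,0,0],[0,0,0,0],[0,0,0,0],[0,0,0,0],[0,0,0,0],[0,0,0,0],[0,0,0,0]]]' 1 30
python3 - <<'E'
from h import *
rel([.557,-.057,.054])
im=viewer.read_camera("side")
cv2.imwrite('pics/s6.png',cv2.resize(im[130:250,210:320,::-1],None,fx=4.5,fy=4.5,interpolation=cv2.INTER_CUBIC))
E
```

```text
t: 18.2
ee_pos: [0.5561, -0.0579, 0.0532]
tool_rot: [0.674, 0.738, -0.0, -0.0]
ft_force: [0.5, 0.4, 0.3]
opening: 0.0857
grip_force: 0.0
t: 19.08
ee_pos: [0.5545, -0.0584, 0.054]
tool_rot: [0.675, 0.738, -0.002, -0.001]
ft_force: [-4.5, -0.5, 6.6]
opening: 0.0214
grip_force: 30.1
t 19.07 pos [ 0.5545 -0.0584  0.054 ] yaw_y 5.2 tilt 0.23 dtool_cm [ 0.12  0.27 -0.  ] F [-4.5 -0.5  6.6] open 0.0214 grip 30.05905330181122 q [ 0.28  0.69 -0.33  1.84  0.34  0.67 -0.17]
```

```bash
python3 -m creep '[[[0.17,-1.4,-0.05,0],[0.5,-1.21,0,0],[0.79,-1.04,0,0],[1.04,-0.79,0,0],[1.21,-0.5,0,0],[1.29,-0.17,0,0],[0,0,0,0],[0,0,0,0]]]'
python3 -c "
from h import *
rel([.503,-.012,.054])"
```

```text
t: 20.12
ee_pos: [0.5044, -0.0132, 0.0542]
tool_rot: [0.675, 0.738, 0.002, 0.002]
ft_force: [4.8, -1.4, -7.7]
opening: 0.0212
grip_force: 30.2
t 20.12 pos [ 0.5044 -0.0132  0.0542] yaw_y 5.1 tilt 0.37 dtool_cm [ 0.13 -0.13  0.02] F [ 4.8 -1.4 -7.7] open 0.0212 grip 30.208081305027008 q [ 0.19  0.63 -0.31  2.    0.35  0.56 -0.27]
```

```bash
python3 -m creep '[[[1.29,0.27,0.03,0],[1.21,0.5,0,0],[1.04,0.79,0,0],[0.79,1.04,0,0],[0.5,1.21,0,0],[0.17,1.29,0,0],[0,0,0,0]]]'
python3 -c "
from h import *
rel([.549,.0413,.054])"
```

```text
t: 21.0
ee_pos: [0.5465, 0.041, 0.054]
tool_rot: [0.675, 0.738, -0.001, -0.0]
ft_force: [-3.4, -0.6, 4.7]
opening: 0.0213
grip_force: 31.2
t 21.0 pos [0.5465 0.041  0.054 ] yaw_y 5.2 tilt 0.14 dtool_cm [0.   0.26 0.  ] F [-3.4 -0.6  4.7] open 0.0213 grip 31.233354806900024 q [ 0.09  0.68 -0.31  1.87  0.33  0.65 -0.34]
```

```bash
python3 -m creep '[[[-0.17,1.29,0,0],[-0.5,1.21,0,0],[-0.79,1.04,0,0],[-1.04,0.79,0,0],[-1.21,0.5,0,0],[-1.29,0.17,0,0],[0,0,0,0],[0,0,0,0]]]'
python3 - <<'E'
from h import *
rel([.6038,-.0034,.054])
im=viewer.read_camera("side");print(blobs("side",im,"red",(195,260,200,275)),blobs("side",im,"gold",(195,260,200,275)))
E
```

```text
t: 22.0
ee_pos: [0.6036, -0.0007, 0.0543]
tool_rot: [0.674, 0.739, 0.003, 0.0]
ft_force: [2.8, 4.7, -2.3]
opening: 0.0212
grip_force: 30.9
t 22.0 pos [ 0.6036 -0.0007  0.0543] yaw_y 5.3 tilt 0.36 dtool_cm [-0.27 -0.01  0.03] F [ 2.8  4.7 -2.3] open 0.0212 grip 30.864786207675934 q [ 0.17  0.74 -0.33  1.72  0.32  0.74 -0.23]
[(8, [226.5, 231.5]), (13, [221.3, 249.7])] [(21, [224.1, 238.8])]
```

```bash
python3 -m creep '[[[-0.35,-0.02,0,0],[-0.35,-0.03,0,0],[-0.35,-0.05,0,0],[-0.33,-0.09,0,0],[-0.33,-0.11,0,0],[-0.33,-0.13,0,0],[0,0,0,0],[0,0,0,0]]]'
python3 -c "
from h import *
rel([.5977,-.0277,.054])"
python3 -m creep '[[[-0.16,-0.07,0,0],[-0.16,-0.08,0,0],[0,0,0,0],[0,0,0,0]]]'
python3 -c "
from h import *
rel([.5977,-.0277,.054])"
```

```text
t: 23.05
ee_pos: [0.6023, -0.0218, 0.0543]
tool_rot: [0.674, 0.739, 0.004, 0.001]
ft_force: [4.7, 4.3, -4.0]
opening: 0.021
grip_force: 30.6
t 23.05 pos [ 0.6023 -0.0218  0.0543] yaw_y 5.3 tilt 0.46 dtool_cm [-0.55 -0.52  0.03] F [ 4.7  4.3 -4. ] open 0.021 grip 30.605720579624176 q [ 0.2   0.74 -0.33  1.72  0.33  0.73 -0.2 ]
t: 23.55
ee_pos: [0.6013, -0.0251, 0.0543]
tool_rot: [0.674, 0.739, 0.004, 0.002]
ft_force: [4.8, 4.1, -4.4]
opening: 0.0216
grip_force: 30.6
t 23.55 pos [ 0.6013 -0.0251  0.0543] yaw_y 5.3 tilt 0.48 dtool_cm [-0.23 -0.39  0.03] F [ 4.8  4.1 -4.4] open 0.0216 grip 30.55017113685608 q [ 0.21  0.74 -0.33  1.72  0.33  0.73 -0.2 ]
```

```bash
for i in 1 2; do python3 -m creep '[[[-0.09,-0.05,0,0],[-0.09,-0.05,0,0],[0,0,0,0]]]' | grep -E "ee_pos|ft_f"; done
python3 - <<'E'
from h import *
rel([.5977,-.0277,.054])
im=viewer.read_camera("side");print(blobs("side",im,"red",(195,260,200,275)),blobs("side",im,"gold",(195,260,200,275)))
E
```

```text
ee_pos: [0.6007, -0.0266, 0.0543]
ft_force: [5.8, 5.5, -5.4]
ee_pos: [0.6005, -0.0273, 0.0543]
ft_force: [7.3, 6.0, -5.7]
t 24.3 pos [ 0.6005 -0.0273  0.0543] yaw_y 5.3 tilt 0.63 dtool_cm [-0.01 -0.28  0.03] F [ 7.3  6.  -5.7] open 0.0208 grip 30.42005181312561 q [ 0.22  0.73 -0.33  1.73  0.33  0.73 -0.19]
[(8, [226.5, 231.5]), (13, [221.3, 249.7])] [(22, [224.1, 238.9])]
```

```bash
for i in 1 2 3; do python3 -m creep '[[[-0.09,-0.05,0,0],[-0.09,-0.05,0,0],[0,0,0,0]]]' | grep -E "ee_pos|ft_f"; done
python3 - <<'E'
from h import *
rel([.5977,-.0277,.054])
im=viewer.read_camera("side");print(blobs("side",im,"red",(195,260,200,275)),blobs("side",im,"gold",(195,260,200,275)))
E
```

```text
ee_pos: [0.6003, -0.0278, 0.0544]
ft_force: [7.2, 7.6, -6.9]
ee_pos: [0.6001, -0.0283, 0.0544]
ft_force: [8.9, 9.3, -8.3]
ee_pos: [0.5999, -0.0287, 0.0545]
ft_force: [9.2, 10.1, -8.5]
t 25.48 pos [ 0.5999 -0.0287  0.0545] yaw_y 5.5 tilt 1.01 dtool_cm [ 0.12 -0.21  0.05] F [ 9.2 10.1 -8.5] open 0.0213 grip 30.235134065151215 q [ 0.22  0.73 -0.34  1.73  0.33  0.72 -0.18]
[(9, [226.7, 231.4]), (13, [221.3, 249.7])] [(22, [224.0, 239.1])]
```

```bash
python3 -m creep '[[[-0.09,-0.05,0,0],[0,0,0,0]]]' | grep ft_f
python3 -m creep '[[[0,0,0,0],[0,0,0,0],[0,0,0,0],[0,0,0,0],[0,0,0,0]]]' -1
python3 -m creep '[[[0,0,-1,0],[0,0,-2,0],[0,0,-4,0],[0,0,-4,0],[-3,0,-1,0],[-4,0,0,0],[-4,0,0,0],[-3,0,0,0],[0,0,0,0],[0,0,0,0]]]'
python3 - <<'E'
from h import *
np.set_printoptions(precision=4,suppress=True)
rel([.5977,-.0277,.054])
im=viewer.read_camera("side");print(blobs("side",im,"red",(195,260,200,275)),g:=blobs("side",im,"gold",(195,260,200,275)),onz("side",g[0][1],.078))
it=viewer.read_camera("top")
a=np.zeros((500,800,3),np.uint8)
a[:,:395]=cv2.resize(im[165:265,201:280,::-1],(395,500),interpolation=cv2.INTER_CUBIC)
a[:,400:]=cv2.resize(it[160:235,190:250,::-1],(400,500),interpolation=cv2.INTER_CUBIC)
cv2.imwrite("pics/s7.png",a)
E
```

```text
ft_force: [10.5, 11.8, -9.0]
t: 26.4
ee_pos: [0.5934, -0.0384, 0.0541]
tool_rot: [0.675, 0.738, -0.0, 0.0]
ft_force: [-0.1, -0.4, 0.4]
opening: 0.0854
grip_force: 0.0
t: 27.65
ee_pos: [0.6062, -0.1759, 0.1745]
tool_rot: [0.674, 0.739, 0.001, -0.0]
ft_force: [-0.3, 0.9, 0.4]
opening: 0.0854
grip_force: 0.0
t 27.65 pos [ 0.6062 -0.1759  0.1745] yaw_y 5.3 tilt 0.09 dtool_cm [14.81  0.51 12.07] F [-0.3  0.9  0.4] open 0.0854 grip 0.0 q [ 0.47  0.64 -0.39  1.52  0.26  1.04  0.11]
[(9, [226.7, 231.4]), (13, [221.3, 249.7])] [(22, [224.0, 239.1])] [0.5331 0.1966 0.078 ]
```

View pics/s7.png

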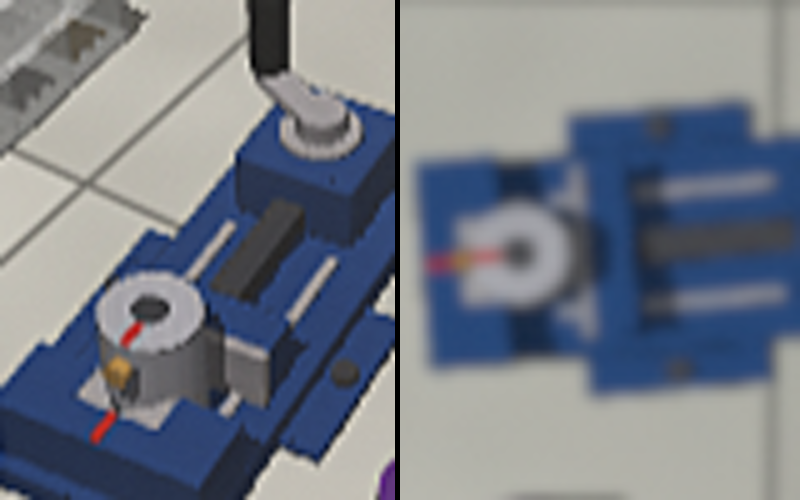

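The jaw is against the hub, and the stripe, screw (side crop (118,373)) and mark (105,427) are in line. The gripper is clear, so I'm handing in.

```bash
python3 -c "
from plant import r
print(r.sign_off())"
```

```text
the job is handed in; nothing more can be done
None
```

I handed the job in at about 28 s: the last pictures show the hub upright in the V-groove, its set screw pointing at the red mark, with the sliding jaw clamped against it and the gripper clear; the sign-off gave no verdict, and the clamp force (roughly 30 N) is estimated from the push on the knob, not measured.

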